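Call the helper and show the collating order of a three-part form

TASK

Call the helper by pressing the green button fully down and letting it up, then show the collating order: point at the white stack, then the yellow, then the pink, each time bringing the fingertips down to about 3 cm above the middle of its top and staying there for two seconds. Never bring the fingertips down over the blue stack, which is not in this set; cross it well clear. Touch neither the paper nor the other loose things on the bench, and leave them all where they stood.

Things in the scene. Friction and masses are not known exactly. Their poses are not given: they have to be found in the camera images.
- call (a joint): Push button's travel in m: 0 up, 0.006 fully down (about 5 N against its spring; it springs back when let go).
- call_top (a point): Centre of the top face of the green call button, a round push button 38 mm across, pressed straight down, standing 10 mm proud of a round black housing 54 mm across on a grey box 80 x 80 x 24 mm fixed to the table, nearer the robot than the stacks; its top is 46 mm above the table.
- white_top (a point): Centre of the top face of the white stack: a neat loose block of white form slips, 148 (its x) x 105 (its y) mm and 70 mm high, standing on the table. Nothing lies on it. z points up.
- yellow_top (a point): Centre of the top face of the yellow stack: a neat loose block of yellow form slips, 148 (its x) x 105 (its y) mm and 56 mm high, standing on the table. Nothing lies on it. z points up.
- pink_top (a point): Centre of the top face of the pink stack: a neat loose block of pink form slips, 148 (its x) x 105 (its y) mm and 62 mm high, standing on the table. Nothing lies on it. z points up.
- blue_top (a point): Centre of the top face of the blue stack: a neat loose block of blue form slips, 148 (its x) x 105 (its y) mm and 48 mm high, standing on the table; a roll of brown tape lies on it. z points up.
- tape_center (a point): Centre of the roll of brown tape, 84 mm across, 24 mm high, lying flat on the blue stack, its top about 72 mm above the table. Bystander.
- glue: White glue jar with blue cap, 56 mm across, 75 mm high; origin at the centre of its underside. Bystander.
- stamp: Hand stamp of dark steel with a red knob, 50 x 34 mm, 84 mm high; origin at the centre of its underside. Bystander.
- stapler: Blue and black stapler, 38 (x) x 150 (y) mm, 42 mm high; origin at the centre of its underside. Bystander beyond the stacks.
- mug: Blue mug, 76 mm across, 90 mm high, handle at its -y; origin at the centre of its underside. Bystander beyond the stacks.
- clips: Open orange tray of paper clips, 70 (x) x 90 (y) mm, 26 mm high; origin at the centre of its underside. Bystander beyond the stacks.
Not all that is in view belongs to the job. There is more than one size of the part that bears call; the job needs the larger.

How it is judged (in metres and radians):
On the way, in this order (a step that is already met when the one before it is completed fails the run):
1. the green call button is pressed down (value of joint call above 0.0045 m), for 0.05 s.
2. the button is let up again (value of joint call below 0.0015 m), for 0.1 s.
3. point at the white stack: fingertips held just above the middle of its top (horizontal distance between the grasp point and white_top below 0.032 m and z of the grasp point in the frame of white_top between 0.02 and 0.085 m), for 1.5 s.
4. point at the yellow stack: fingertips held just above the middle of its top (horizontal distance between the grasp point and yellow_top below 0.032 m and z of the grasp point in the frame of yellow_top between 0.02 and 0.085 m), for 1.5 s.
5. point at the pink stack: fingertips held just above the middle of its top (horizontal distance between the grasp point and pink_top below 0.032 m and z of the grasp point in the frame of pink_top between 0.02 and 0.085 m), for 1.5 s.
At the end, for the whole second after the job is handed in: The call button is up again (within 1.5 mm), every stack is within 8 mm and every bystander within 15 mm of where it stood, and the robot is clear of everything (value of joint call below 0.0015 m and distance of each of white_top, yellow_top, pink_top, blue_top from where it was at the start of the episode below 0.008 m and distance of each of glue, stamp, stapler, mug, clips, tape_center from where it was at the start of the episode below 0.015 m); the robot touches nothing.
It fails at once if a stack is touched (contact force between any of the fingers, the arm and white above 0.5 N or contact force between any of the fingers, the arm and yellow above 0.5 N or contact force between any of the fingers, the arm and pink above 0.5 N or contact force between any of the fingers, the arm and blue above 0.5 N).
It fails at once if a bystander is pushed, lifted or knocked (over 15 mm) (distance of any of glue, stamp, stapler, mug, clips, tape_center from where it was at the start of the episode above 0.015 m).
It fails at once if a stack is moved or lifted (over 8 mm) (distance of any of white_top, yellow_top, pink_top, blue_top from where it was at the start of the episode above 0.008 m).
It fails at once if a bystander is touched (contact force between any of the fingers, the arm and glue above 0.5 N or contact force between any of the fingers, the arm and stamp above 0.5 N or contact force between any of the fingers, the arm and stapler above 0.5 N or contact force between any of the fingers, the arm and mug above 0.5 N or contact force between any of the fingers, the arm and clips above 0.5 N or contact force between any of the fingers, the arm and tape above 0.5 N).
It fails at once if the fingertips come down (under about 5 cm) over the middle of the blue stack (horizontal distance between the grasp point and blue_top below 0.04 m and z of the grasp point in the frame of blue_top below 0.069 m).
It also fails if it takes over 69 s, if anything falls off the work surface, if the arm or the gripper's body presses on something with over 40 N, if the wrist force passes 120 N, or if a joint passes its speed limit or range.

ROBOT

A 6-joint arm with a two-finger parallel gripper is mounted at the origin on the work surface. World frame = base frame: x ahead of the robot, y to its left, z up, the work surface at z = 0. Lengths are in mm, angles in rad, forces in N, time in s.
With the tool pointing down it reaches from about 400 to 925 mm from the base axis. Payload 12.5 kg.
Tool frame: the origin (TCP) lies midway between the tips of the shut fingers; the grasp point (between the pads) lies 19 mm behind it; y points along the fingers, x is the direction in which the jaws open and shut, and the axes are right-handed (so a half turn about y gives the same grasp; the last joint's range is limited). The gripper opens to 95 mm and grips with 3 to 60 N. Pads are 20 mm wide; open, the fingers measure 119 mm over their backs; the gripper's body (75 mm by 180 mm) begins 59 mm behind the grasp point.
Start: joints at [1.151, 0.491, 1.559, -0, 1.092, -0.106], TCP at [192.905, 594.503, 214.661] pointing down, gripper open.
Joint ranges: [-3.1, 3.1], [-0.84, 2.19], [0.05, 2.79], [-1.13, 4.28], [0.06, 2.93], [-2.69, 2.69]. Speed limits (rad/s): [2.22, 2.22, 2.79, 3.14, 3.14, 3.14].

INTERFACE

Orientations are given as [roll, pitch, yaw] about the fixed x, y, z axes, in that order (R = Rz(yaw) Ry(pitch) Rx(roll)).
In Python, from cell import env, vision, job gives the robot as it stands.
- The arm moves only by the shell command python3 -m crank 'ROWS' [OPENING]. ROWS is JSON, a list of rows, each a list of 6 numbers: the shift along the tool's x, y, z in mm, then the turn, a rotation vector about the tool's x, y, z in degrees. In form: [[x, y, z, rx, ry, rz], ...]. A call has 1 to 5 rows; each row is the pose to reach, as a shift and turn from the pose measured when the call began, along the tool's axes at that moment; what a row does not reach only later rows make up. A row lasts 1/10 s, in which the tool goes at most 50 mm and 8.59 degrees, less where a joint would pass 70% of its speed; a pose out of reach is approached as far as the arm can. A call with a gripper value outside its range is refused whole. OPENING is the opening, from 0 (shut) to 1 (fully open), set as the call begins (- or left out, the last holds). The fingers move at their own pace and stop on an object; the grip force is fixed at half the most. Time passes only in rows, so rows that repeat a pose let the fingers close. It gives the time, the measured TCP pose, the force and the opening at its end, in the units of the state.
- env.state(): the state, without advancing time (a new reading comes with each control period).
- vision.read_camera(name): name is "scene" or "top" or "wrist"; returns (picture, depth): 400x640x3 uint8, blue, green, red; 400x640 float32, mm along the optical axis (not along the pixel's ray), 0 where there is no reading.
- vision.calibration(name): a dict with "vertical_fov" (degrees; the focal length in pixels is half the picture's height over the tangent of half this angle, whatever the lens; pixels are square), "cx", "cy" (the principal point, pixels), "pose" (4x4, takes a point from camera to world coordinates). Camera axes: x right, y down, z forward; pixel columns grow to the right and rows downward; lengths in mm; the calibration is good to about 2 mm. A picture is of the moment at which its call begins: read the wrist's pose just before it. calibration takes no time and is no camera call; for the wrist camera it gives the pose at the moment of the call.
- job.job_done(): hands the job in, once; it reports no verdict.
The state is a dict: "t": time; "joints": joint angles; "qvel": joint speeds; "tau": joint torques, N m; "eef_pos": TCP position; "tcp_rot": TCP orientation; "ft_force": force on the tool from outside, world axes, zero at the start; "moment": the same for the moment, N m; "opening": opening from 0.0 (shut) to 1.0 (fully open).
Only numpy, scipy, OpenCV 4.12 (cv2) and the standard library are available. Lean on these libraries where they do the work, as an engineer would, in place of code of your own. Each camera call takes 0.05 s, during which the arm holds its last target.

## Working session

There is one attempt and no reset: what is moved stays moved. The work goes in short steps, Python scripts to look and compute and a shell command to move; the robot and the scene stay as the last step left them, time stands still between calls to the robot, and variables do not carry over. Pictures are saved under pics/ and viewed, and the job is handed in when it is done.

```bash
mkdir -p pics; ls; python3 - <<'E'
from cell import env, vision
import cv2, numpy as np
print(env.state())
for n in ("scene","top"):
    p,d=vision.read_camera(n); cv2.imwrite(f"pics/{n}0.png",p); np.savez(f"pics/{n}0.npz",p=p,d=d,pose=vision.calibration(n)["pose"])
    c=vision.calibration(n); print(n,c, (d==0).mean())
E
```

```text
pics
{'t': 0.0, 'joints': array([ 1.15140903e+00,  4.91554342e-01,  1.55947895e+00, -6.20112638e-05,
        1.09170837e+00, -1.05631490e-01]), 'qvel': array([ 0.00074499,  0.00130355, -0.00031057,  0.00186079, -0.00013613,
        0.00014122]), 'tau': array([-2.90706012e-03, -6.12637424e+01, -2.58185649e+01,  6.91408035e-02,
        4.81880992e-02, -6.91592413e-05]), 'eef_pos': array([192.79965371, 594.24327099, 214.0548389 ]), 'tcp_rot': array([-1.57072987e+00,  1.14839560e-03,  1.25706918e+00]), 'ft_force': array([ 0.28950231, -0.36440459, -0.21474686]), 'moment': array([ 0.00637368, -0.01477936, -0.00796858]), 'opening': 0.9995313057517522}
scene {'vertical_fov': 43.73306168490605, 'cx': 312.95551393739544, 'cy': 198.30227111371912, 'pose': array([[-3.09946924e-01,  8.00080413e-01, -5.13618765e-01,
         1.11217691e+03],
       [ 9.50712698e-01,  2.55788993e-01, -1.75263678e-01,
         2.02699553e+02],
       [-8.84700961e-03, -5.42626320e-01, -8.39927620e-01,
         9.70533598e+02],
       [ 0.00000000e+00,  0.00000000e+00,  0.00000000e+00,
         1.00000000e+00]])} 0.00376953125
top {'vertical_fov': 51.195687249902974, 'cx': 317.6515338149403, 'cy': 198.54902465846166, 'pose': array([[ 2.57391181e-02, -9.92069945e-01,  1.23023256e-01,
         4.52521860e+02],
       [-9.99653124e-01, -2.62299159e-02, -2.37126992e-03,
        -1.04177035e+00],
       [ 5.57935527e-03, -1.22919547e-01, -9.92400955e-01,
         1.17194053e+03],
       [ 0.00000000e+00,  0.00000000e+00,  0.00000000e+00,
         1.00000000e+00]])} 0.0037109375
```

View pics/scene0.png

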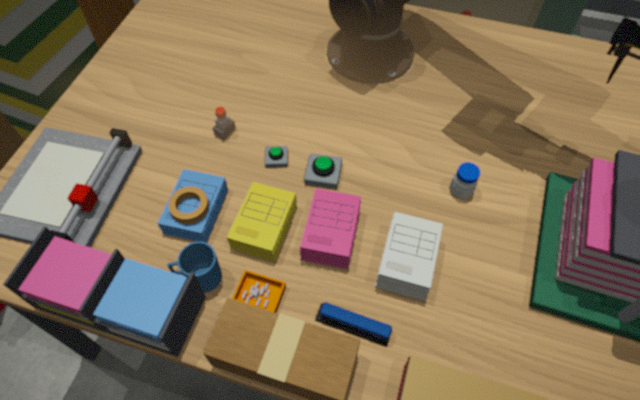

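View pics/top0.png

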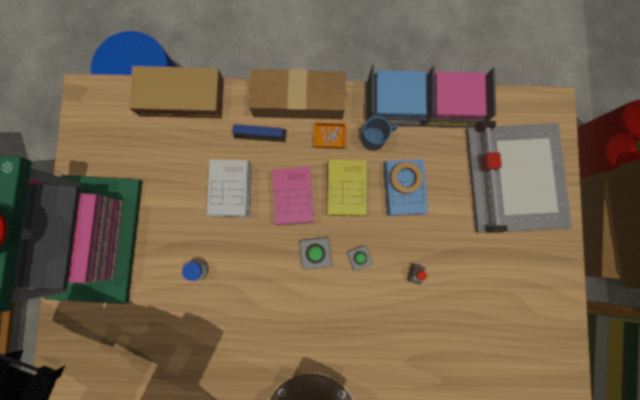

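The top view shows four stacks in a row: white (229,188), pink (292,195), yellow (347,187) and blue with the tape (406,187). There are two green buttons, a larger one at (316,253) and a smaller one at (360,258). The glue is at (194,270) and the stamp at (417,273). The pink and blue sheets in the trays (461,93), (400,93) and the pink ream at (85,237) aren't part of the job. The larger button fits the description, and I'll confirm that by size.

```bash
cat > h.py <<'E'
import numpy as np, cv2
F={"top":200/np.tan(np.radians(51.195687249902974/2)),"scene":200/np.tan(np.radians(43.73306168490605/2))}
C={"top":(317.6515,198.549),"scene":(312.9555,198.3023)}
def load(n):
    z=np.load(f"pics/{n}0.npz"); return z["p"],z["d"],z["pose"]
def ray(n,uv,P,z):
    uv=np.atleast_2d(uv).astype(float); f=F[n];cx,cy=C[n]
    r=np.c_[(uv[:,0]-cx)/f,(uv[:,1]-cy)/f,np.ones(len(uv))]@P[:3,:3].T
    o=P[:3,3]; return o+r*((z-o[2])/r[:,2])[:,None]
def cloud(n):
    p,d,P=load(n); f=F[n];cx,cy=C[n]
    v,u=np.mgrid[:400,:640]; X=np.stack([(u-cx)/f*d,(v-cy)/f*d,d],-1)
    W=X@P[:3,:3].T+P[:3,3]; W[d==0]=np.nan; return p,W
E
python3 - <<'E'
from h import *
rng={"green":((45,80,50),(85,255,255)),"yellow":((22,120,90),(35,255,255)),"pink":((150,90,80),(175,255,255)),"blue":((98,90,70),(115,255,255)),"white":((0,0,140),(180,60,255))}
zt={"green":46,"yellow":56,"pink":62,"blue":48,"white":70}
for n in ("top","scene"):
    p,W=cloud(n); P=load(n)[2]; hsv=cv2.cvtColor(p,cv2.COLOR_BGR2HSV)
    for k,(a,b) in rng.items():
        m=cv2.inRange(hsv,a,b)
        if k!="green": m=cv2.morphologyEx(m,cv2.MORPH_CLOSE,np.ones((5,5)))
        for c in cv2.findContours(m,0,2)[0]:
            if cv2.contourArea(c)<60: continue
            mm=np.zeros(m.shape,np.uint8); cv2.drawContours(mm,[c],-1,255,-1)
            w=W[mm>0]; zz=w[:,2]
            med=np.nanmedian(w,axis=0)
            if not(350<med[0]<800 and abs(med[1])<400): continue
            top=w[abs(zz-np.nanpercentile(zz,80))<8]
            q=ray(n,c[:,0],P,zt[k])[:,:2].astype(np.float32)
            r=cv2.minAreaRect(q)
            mo=cv2.moments(c); uv=(mo["m10"]/mo["m00"],mo["m01"]/mo["m00"])
            print(n,k,np.round(uv),"cen@z",np.round(ray(n,uv,P,zt[k])[0][:2]),"rect",np.round(r[0]),np.round(r[1]),round(r[2]),"cloud",np.round(np.nanmean(top,0)),"z80",np.round(np.nanpercentile(zz,[20,80])))
p=load("top")[0]
cv2.imwrite("pics/crop1.png",cv2.resize(p[140:290,170:440],None,fx=2.9,fy=2.9,interpolation=cv2.INTER_CUBIC))
E
```

```text
top green [360. 258.] cen@z [ 436. -121.] rect [ 435. -121.] [27. 27.] 1 cloud [ 436. -123.   32.] z80 [28. 34.]
top green [315. 253.] cen@z [445.  -1.] rect [445.  -0.] [37. 37.] 1 cloud [445.  -0.  47.] z80 [43. 48.]
top yellow [347. 188.] cen@z [623. -81.] rect [623. -81.] [155. 106.] 1 cloud [625. -81.  56.] z80 [54. 58.]
top pink [292. 196.] cen@z [596.  64.] rect [597.  64.] [149. 101.] 6 cloud [597.  65.  62.] z80 [61. 64.]
top blue [192. 271.] cen@z [390. 325.] rect [391. 325.] [44. 48.] 1 cloud [392. 318.  76.] z80 [74. 77.]
top blue [406. 202.] cen@z [ 588. -244.] rect [ 600. -245.] [77. 99.] 2 cloud [ 589. -244.   48.] z80 [47. 50.]
top blue [406. 177.] cen@z [ 657. -244.] rect [ 658. -244.] [42. 36.] 45 cloud [ 657. -244.   48.] z80 [47. 50.]
top blue [374. 135.] cen@z [ 772. -154.] rect [ 772. -155.] [43. 55.] 2 cloud [ 787. -161.    6.] z80 [ 4. 10.]
top blue [257. 131.] cen@z [777. 168.] rect [777. 168.] [132.  22.] 87 cloud [778. 169.  42.] z80 [40. 44.]
top white [227. 187.] cen@z [613. 240.] rect [613. 239.] [150. 102.] 0 cloud [614. 239.  70.] z80 [68. 72.]
scene g
[... 513 characters left out ...]
oud [783. 172.  42.] z80 [41. 44.]
scene blue [188. 204.] cen@z [ 647. -245.] rect [ 647. -246.] [34. 44.] 18 cloud [ 647. -245.   48.] z80 [46. 49.]
scene blue [468. 173.] cen@z [375. 324.] rect [374. 324.] [44. 57.] 79 cloud [395. 320.  76.] z80 [74. 77.]
scene white [256. 292.] cen@z [798. -23.] rect [799. -21.] [43. 49.] 3 cloud [778. -36.  13.] z80 [ 5. 15.]
scene white [411. 249.] cen@z [617. 241.] rect [614. 240.] [151. 106.] 1 cloud [618. 240.  70.] z80 [69. 72.]
scene white [178. 192.] cen@z [ 635. -270.] rect [ 642. -233.] [147. 104.] 4 cloud [ 620. -277.   48.] z80 [ 2. 50.]
scene white [321. 169.] cen@z [483.   8.] rect [475.  10.] [70. 73.] 7 cloud [449.  -1.  24.] z80 [23. 26.]
```

View pics/crop1.png

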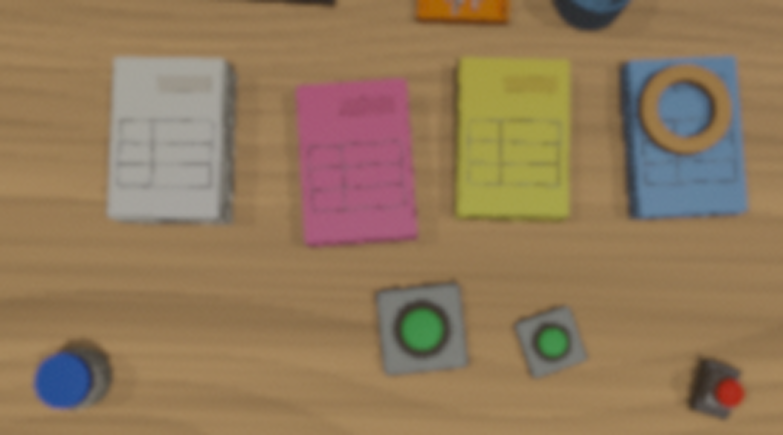

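The crop confirms it: the larger button in the bigger grey box, on the left, measures 37–41 mm across with its top at z≈46, at (446,0). The other is 27 mm across with its top at z≈32, so it's the wrong one. Both views agree on the stack tops: white (614,240,70), yellow (624,-81,56), pink (597,65,62) and blue (~620,-244,48).

Next I'll shut the gripper, turn yaw to 90° and travel high to the button.

```bash
python3 -m crank '[[-37,0,-32,0,-6,0],[-74,0,-64,0,-12,0],[-111,0,-96,0,-18,0],[-148,0,-128,0,-18,0],[-185,0,-160,0,-18,0]]' 0; python3 -c "
from cell import env; s=env.state(); print(s['t'],s['eef_pos'],s['tcp_rot'],s['joints'])"
```

```text
t: 0.6
eef_pos: [288.1, 367.1, 214.2]
tcp_rot: [-1.57, 0.001, 1.572]
ft_force: [1.3, 0.4, -0.5]
opening: 0.638
0.6 [288.09739177 367.11253314 214.16229992] [-1.57035979e+00  1.03945190e-03  1.57186196e+00] [ 7.63988498e-01  2.67704803e-01  1.93180734e+00 -5.55565275e-04
  9.43114424e-01 -8.07546736e-01]
```

```bash
python3 -m crank '[[-45,0,-19,0,0,0],[-90,0,-38,0,0,0],[-135,0,-57,0,0,0],[-180,0,-76,0,0,0],[-225,0,-95,0,0,0]]' 0; python3 -c "
from cell import env; s=env.state(); print(s['t'],s['eef_pos'],s['tcp_rot'],s['joints'])"
```

```text
t: 1.1
eef_pos: [383.6, 140.3, 214.4]
tcp_rot: [-1.57, 0.001, 1.572]
ft_force: [0.7, 1.3, 0.6]
opening: 0.216
1.1 [383.58455745 140.30954661 214.40416003] [-1.57042858e+00  1.04854458e-03  1.57205487e+00] [ 1.89262242e-01  1.82378610e-01  2.05331852e+00 -1.22102169e-03
  9.06453128e-01 -1.38203936e+00]
```

```bash
python3 -m crank '[[-42,8,-19,0,0,0],[-84,24,-38,0,0,0],[-125,50,-57,0,0,0],[-140,90,-62,0,0,0],[-140,115,-62,0,0,0]]' 0; python3 -m crank '[[0,0,0,0,0,0],[0,0,0,0,0,0],[0,0,0,0,0,0],[0,0,0,0,0,0]]' 0;  python3 - <<'E'
from cell import env,vision
import cv2
s=env.state(); print(s['t'],s['eef_pos'],s['tcp_rot'],s['joints'])
c=vision.calibration("wrist");print(c)
for n in("wrist","top"):
    p,d=vision.read_camera(n); cv2.imwrite(f"pics/{n}1.png",p)
E
```

```text
t: 1.6
eef_pos: [445.9, -1.9, 97.4]
tcp_rot: [-1.569, 0.001, 1.569]
ft_force: [-0.2, 0.4, 0.2]
opening: 0.006
t: 2.0
eef_pos: [446.4, -1.5, 98.7]
tcp_rot: [-1.572, 0.001, 1.57]
ft_force: [0.2, -0.5, 0.3]
opening: 0.007
2.0 [446.36838152  -1.53227799  98.65183015] [-1.57163821e+00  1.30751208e-03  1.56970050e+00] [-1.50890679e-01  4.22689403e-01  2.10776374e+00 -2.03719519e-03
  6.10112897e-01 -1.71892268e+00]
{'vertical_fov': 67.12326681745355, 'cx': 318.87893681055397, 'cy': 205.03258833223867, 'pose': array([[ 1.03627646e-03,  9.55382635e-01,  2.95369171e-01,
         3.61105249e+02],
       [ 9.99997958e-01, -4.77533681e-04, -1.96380333e-03,
        -8.95042611e-01],
       [-1.73513487e-03,  2.95370603e-01, -9.55381178e-01,
         2.68331040e+02],
       [ 0.00000000e+00,  0.00000000e+00,  0.00000000e+00,
         1.00000000e+00]])}
```

View pics/wrist1.png

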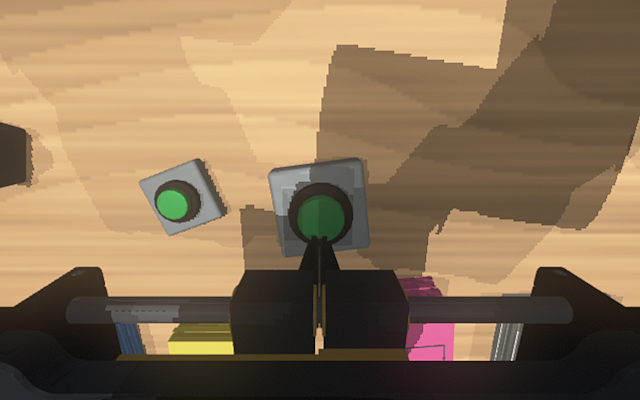

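The wrist view shows the fingertips lined up over the larger green button (320,215), with the smaller one off at (173,205). Now I'll press.

```bash
python3 -m crank '[[0,30,0,0,0,0],[0,48,0,0,0,0],[0,56,0,0,0,0],[0,59,0,0,0,0],[0,60,0,0,0,0]]' 0;  python3 -m crank '[[0,0,0,0,0,0],[0,0,0,0,0,0]]' 0
```

```text
t: 2.6
eef_pos: [446.2, -1.5, 39.8]
tcp_rot: [-1.572, 0.001, 1.57]
ft_force: [-7.0, 2.2, 31.2]
opening: 0.009
t: 2.8
eef_pos: [446.1, -1.4, 41.0]
tcp_rot: [-1.572, 0.001, 1.57]
ft_force: [-2.7, -1.5, 4.4]
opening: 0.008
```

It bottomed out at 31 N. I'll hold it down a little longer to be sure, then release.

```bash
python3 -m crank '[[0,1,0,0,0,0],[0,1.5,0,0,0,0],[0,1.5,0,0,0,0]]' 0;  python3 -m crank '[[0,-15,0,0,0,0],[0,-40,0,0,0,0],[0,-80,0,0,0,0],[0,-110,0,0,0,0],[0,-110,0,0,0,0]]' 0; python3 - <<'E'
from cell import env,vision
import cv2
print(env.state()['eef_pos'])
p,d=vision.read_camera("wrist"); cv2.imwrite("pics/wrist2.png",p)
E
```

```text
t: 3.1
eef_pos: [446.1, -1.4, 40.1]
tcp_rot: [-1.573, 0.002, 1.57]
ft_force: [-4.3, 0.1, 13.7]
opening: 0.002
t: 3.6
eef_pos: [447.7, -1.3, 153.5]
tcp_rot: [-1.579, 0.003, 1.57]
ft_force: [-0.4, -0.0, 0.2]
opening: 0.005
[447.71222607  -1.34264285 153.456316  ]
```

View pics/wrist2.png

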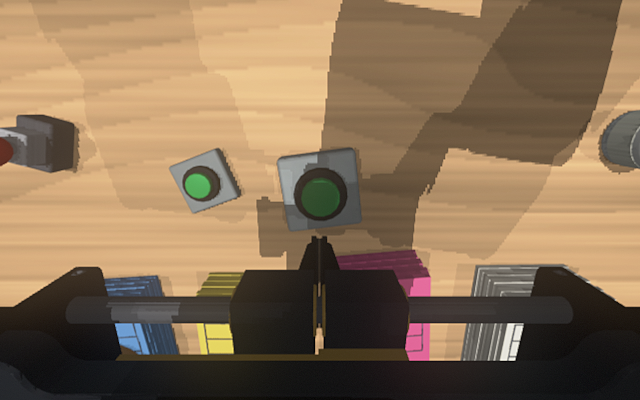

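The button (320,195) is back up. On to the white stack, travelling at z≈155.

```bash
python3 -m crank '[[40,0,-27,0,0,0],[80,0,-54,0,0,0],[120,0,-81,0,0,0],[160,0,-108,0,0,0],[200,0,-136,0,0,0]]' 0; python3 -m crank '[[30,0,-22,0,0,0],[41,0,-30,0,0,0],[41,0,-30,0,0,0]]' 0; python3 - <<'E'
from cell import env,vision
import cv2
s=env.state();print(s['eef_pos'],s['tcp_rot'],s['joints'])
for n in("scene","top"):
    p,d=vision.read_camera(n); cv2.imwrite(f"pics/{n}3.png",p[100:400,150:550])
E
```

```text
t: 4.15
eef_pos: [583.5, 200.6, 150.2]
tcp_rot: [-1.575, 0.003, 1.571]
ft_force: [1.3, -1.3, 0.3]
opening: 0.0
t: 4.45
eef_pos: [613.5, 243.0, 147.7]
tcp_rot: [-1.573, 0.003, 1.572]
ft_force: [-0.3, -0.8, -0.0]
opening: 0.01
[613.49778376 242.98392028 147.71572139] [-1.57293651  0.00303129  1.57239492] [ 0.27852175  0.60655757  1.53786666 -0.00417138  0.99594248 -1.29161053]
```

View pics/scene3.png

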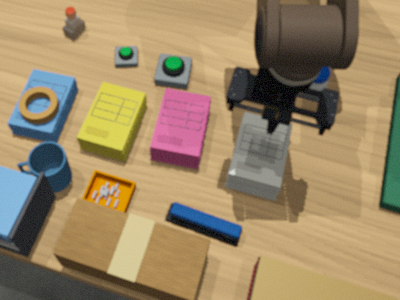

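The fingertips are over the white stack (crop 265,135) and nothing has moved. I'll go down to TCP z≈101, 31 mm above its top, and stay 2 s.

```bash
python3 -m crank '[[-2,20,0,0,0,0],[-3,38,0,0,0,0],[-3,46,0,0,0,0],[-3,46,0,0,0,0],[-3,46,0,0,0,0]]' 0; for i in 1 2 3 4 5; do python3 -m crank '[[0,0,0,0,0,0],[0,0,0,0,0,0],[0,0,0,0,0,0],[0,0,0,0,0,0],[0,0,0,0,0,0]]' 0 | head -2; done; python3 - <<'E'
from cell import vision
import cv2
p,d=vision.read_camera("scene"); cv2.imwrite("pics/scene4.png",p[100:400,150:550])
E
```

```text
t: 5.05
eef_pos: [612.9, 237.6, 103.3]
tcp_rot: [-1.573, 0.003, 1.57]
ft_force: [-0.7, 1.3, 0.0]
opening: 0.004
t: 5.55
eef_pos: [612.9, 237.6, 103.4]
t: 6.05
eef_pos: [612.9, 237.6, 103.4]
t: 6.55
eef_pos: [612.9, 237.6, 103.4]
t: 7.05
eef_pos: [612.9, 237.6, 103.4]
t: 7.55
eef_pos: [612.9, 237.6, 103.4]
```

View pics/scene4.png

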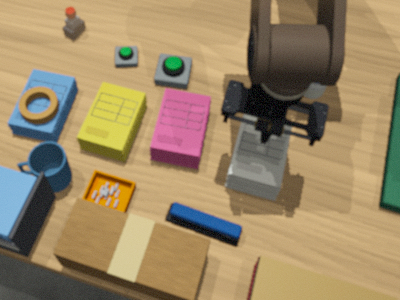

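White is done: 2.5 s at 33 mm above the centre. Now up, and across the pink at z≈175 to the yellow.

```bash
python3 -m crank '[[0,-30,0,0,0,0],[0,-70,0,0,0,0],[-40,-75,-2,0,0,0],[-85,-75,-4,0,0,0],[-130,-75,-6,0,0,0]]' 0; python3 -m crank '[[-45,0,-1,0,0,0],[-90,0,-2,0,0,0],[-135,0,-3,0,0,0],[-175,0,-4,0,0,0],[-188,0,-5,0,0,0]]' 0;python3 -m crank '[[0,0,0,0,0,0],[0,0,0,0,0,0]]' 0
```

```text
t: 8.1
eef_pos: [618.6, 106.8, 179.3]
tcp_rot: [-1.574, 0.003, 1.572]
ft_force: [1.1, 0.7, -0.8]
opening: 0.006
t: 8.6
eef_pos: [623.6, -84.7, 180.0]
tcp_rot: [-1.575, 0.004, 1.569]
ft_force: [0.5, 0.4, 0.1]
opening: 0.005
t: 8.8
eef_pos: [623.5, -84.3, 179.9]
tcp_rot: [-1.574, 0.003, 1.568]
ft_force: [-0.1, 0.6, -1.2]
opening: 0.005
```

Down 92 mm to z≈88, 32 mm above the yellow top.

```bash
python3 -m crank '[[3,35,0,0,0,0],[3,65,0,0,0,0],[3,85,0,0,0,0],[3,92,0,0,0,0],[3,92,0,0,0,0]]' 0; for i in 1 2 3 4 5; do python3 -m crank '[[0,0,0,0,0,0],[0,0,0,0,0,0],[0,0,0,0,0,0],[0,0,0,0,0,0],[0,0,0,0,0,0]]' 0 | head -2; done; python3 - <<'E'
from cell import vision
import cv2
p,d=vision.read_camera("scene"); cv2.imwrite("pics/scene5.png",p[100:400,150:550])
E
```

```text
t: 9.3
eef_pos: [623.7, -80.2, 87.3]
tcp_rot: [-1.573, 0.003, 1.57]
ft_force: [-0.0, 0.4, -0.2]
opening: 0.006
t: 9.8
eef_pos: [623.8, -80.4, 87.7]
t: 10.3
eef_pos: [623.8, -80.4, 87.7]
t: 10.8
eef_pos: [623.8, -80.3, 87.7]
t: 11.3
eef_pos: [623.8, -80.3, 87.7]
t: 11.8
eef_pos: [623.8, -80.4, 87.7]
```

View pics/scene5.png

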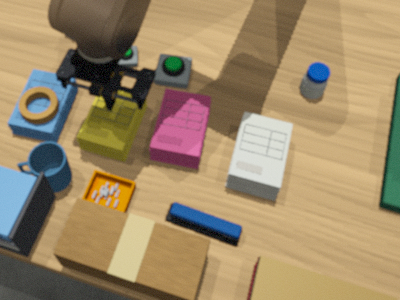

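The fingertips held over the yellow stack (crop 110,105), with the paper undisturbed. Up and across to the pink.

```bash
python3 -m crank '[[0,-40,0,0,0,0],[0,-70,5,0,0,0],[45,-70,13,0,0,0],[90,-70,20,0,0,0],[135,-70,26,0,0,0]]' 0; python3 -m crank '[[10,0,0,0,0,0],[10,0,0,0,0,0],[10,0,0,0,0,0]]' 0
```

```text
t: 12.35
eef_pos: [597.3, 56.1, 157.6]
tcp_rot: [-1.574, 0.003, 1.568]
ft_force: [0.5, 0.3, -0.3]
opening: 0.004
t: 12.65
eef_pos: [597.6, 65.3, 157.5]
tcp_rot: [-1.574, 0.003, 1.569]
ft_force: [-1.0, -0.3, -0.3]
opening: 0.003
```

```bash
python3 -m crank '[[0,30,0,0,0,0],[0,52,0,0,0,0],[0,63,0,0,0,0],[0,63,0,0,0,0],[0,63,0,0,0,0]]' 0; for i in 1 2 3 4 5; do python3 -m crank '[[0,0,0,0,0,0],[0,0,0,0,0,0],[0,0,0,0,0,0],[0,0,0,0,0,0],[0,0,0,0,0,0]]' 0 | head -2; done; python3 - <<'E'
from cell import vision
import cv2
p,d=vision.read_camera("scene"); cv2.imwrite("pics/scene6.png",p[100:400,150:550])
E
python3 -m crank '[[0,-30,0,0,0,0],[0,-70,0,0,0,0],[0,-110,0,0,0,0],[0,-110,0,0,0,0],[0,-110,0,0,0,0]]' 0;python3 -m crank '[[0,0,0,0,0,0],[0,0,0,0,0,0],[0,0,0,0,0,0]]' 0
python3 - <<'E'
from cell import vision
import cv2,numpy as np
from h import load
for n in("scene","top"):
    p,d=vision.read_camera(n); cv2.imwrite(f"pics/{n}7.png",p)
    a=load(n)[0]
    cv2.imwrite(f"pics/{n}7d.png",cv2.absdiff(a,p))
E
```

```text
t: 13.15
eef_pos: [598.3, 64.4, 95.1]
tcp_rot: [-1.575, 0.003, 1.568]
ft_force: [0.3, -0.3, 0.9]
opening: 0.004
t: 13.65
eef_pos: [598.3, 64.5, 95.2]
t: 14.15
eef_pos: [598.4, 64.5, 95.2]
t: 14.65
eef_pos: [598.4, 64.5, 95.2]
t: 15.15
eef_pos: [598.3, 64.5, 95.2]
t: 15.65
eef_pos: [598.3, 64.5, 95.2]
t: 16.2
eef_pos: [597.9, 64.9, 205.7]
tcp_rot: [-1.576, 0.003, 1.568]
ft_force: [0.2, -0.2, -0.2]
opening: 0.006
t: 16.5
eef_pos: [597.6, 64.8, 204.7]
tcp_rot: [-1.575, 0.003, 1.568]
ft_force: [0.2, 0.9, 0.2]
opening: 0.005
```

View pics/scene6.png

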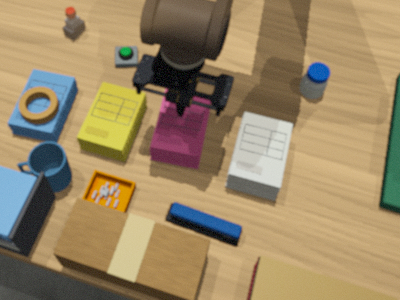

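View pics/scene7d.png

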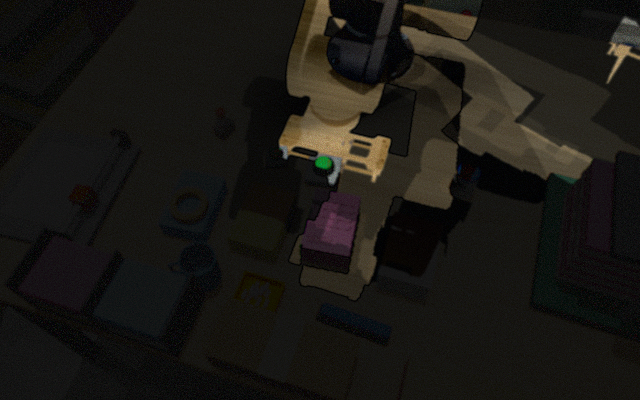

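View pics/scene7.png

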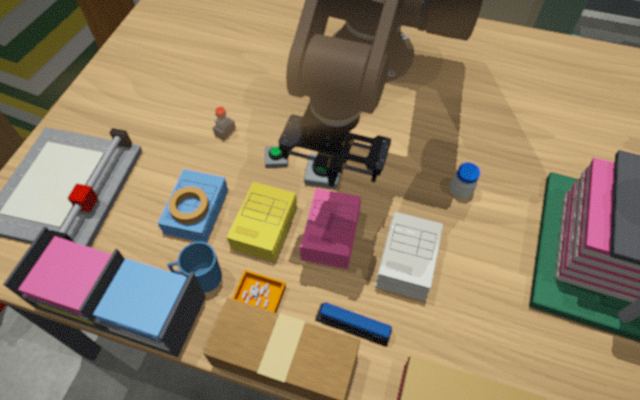

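The difference image shows only the arm, its shadow and a slight change in brightness. Every stack and bystander sits at its first pixel position. The arm is clear at z≈205, so I'm handing in.

```bash
python3 -c "
from cell import job; print(job.job_done())"
```

```text
the job is handed in; nothing more can be done
None
```

The job is done and handed in at about 16.6 s of the 69 s allowed; no verdict was reported.

- **Button:** I pressed the larger green button (38 mm, top at z = 46 mm, at (446, 0)) to its stop. The fingertips reached z≈40 mm and the peak force was 31 N. A wrist picture after release showed the button up again.
- **Pointing:** I held over white, then yellow, then pink for about 2.5 s each. The fingertips were about 32 mm above each top and within about 3 mm of the measured centres. I stayed away from the blue stack throughout.
- **Last checks:** Comparing the first and last pictures from the scene camera by eye showed no stack or bystander moved. The wrist force was about zero away from the button, and the arm ended about 140 mm above the pink stack, touching nothing. No check failed. For the stack positions the two cameras agreed to about 6 mm by depth. Outline rectangles from the scene camera were 12–14 mm off in x for pink and yellow because they took in the stack sides, so I didn't use those.

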